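# Hook the parts pan home

### The arm

A 6-joint arm with a two-finger parallel gripper is mounted at the origin on the work surface. World frame = base frame: x ahead of the robot, y to its left, z up, the work surface at z = 0. Lengths are in mm, angles in rad, forces in N, time in s.
With the tool pointing down it reaches from about 275 to 1000 mm from the base axis. Payload 8.4 kg.
Tool frame: the origin (TCP) lies on the centre line of the jaws, within the pads' length; the fingertips stand r.tip_reach ahead of it and the grasp point (between the pads) lies 11 mm behind it (r.tip_reach is the distance from the TCP to the fingertips, in mm); z points along the fingers, y is the line along which they close (so a half turn about z gives the same grasp; the last joint's range is limited). The gripper opens to 85 mm and grips with 20 to 120 N. Pads are 22 mm wide; open, the fingers measure 114 mm over their backs; the gripper's body (76 mm by 85 mm) begins 54 mm behind the grasp point. The pads swing forward as they close: fully open they stand 13 mm farther back than shut.
Start: joints at [1.346, 0.353, 1.633, -0, 1.155, -0.002], TCP at [138.099, 609.554, 239.281] pointing down, gripper open.
Joint ranges: [-2.63, 2.63], [-0.92, 2.1], [0.06, 2.66], [-1.3, 4.44], [0, 2.69], [-3.02, 3.02]. Speed limits (rad/s): [2.22, 2.22, 2.79, 3.14, 3.14, 3.14].

### API

Orientations are given as [roll, pitch, yaw] about the fixed x, y, z axes, in that order (R = Rz(yaw) Ry(pitch) Rx(roll)).
In Python, from rig import r gives the robot as it stands.
- The arm moves only by the tool carry_out, never from a script. Its argument "targets" is a list of rows, each an object with "dp": the shift along the tool's x, y, z in mm, a list of three; "yaw": the turn about the tool's z in degrees. A call has 1 to 12 rows; each row is the pose to reach, as a shift and turn from the pose commanded when the call began, along the tool's axes at that moment; what a row does not reach only later rows make up. A row lasts 1/8 s, in which the tool goes at most 62.5 mm and 10.7 degrees, less where a joint would pass 70% of its speed; a pose out of reach is approached as far as the arm can. A call with a gripper value outside its range is refused whole. "fingers" is the opening, from -1 (shut) to 1 (fully open), so that 0 is half open, set as the call begins (left out, the last holds). The fingers move at their own pace and stop on an object; "grip_force" is the grip in N (left out, the last holds). Time passes only in rows, so rows that repeat a pose let the fingers close. It gives the time, the measured TCP pose, the force, the opening and the grip force at its end, in the units of the state.
- r.sense(): the state, without advancing time (a new reading comes with each control period).
- r.grab_frame(name): name is "side" or "top"; returns the picture (480x640x3 uint8, red, green, blue); there is no depth.
- r.get_calibration(name): a dict with "fx", "fy", "cx", "cy" (pixels), "dist_coeffs" ([k1, k2, p1, p2, k3] as OpenCV has them; the pictures are not rectified), "rvec" (rotation vector, rad) and "tvec" (3), from world to camera coordinates, as OpenCV has them. Camera axes: x right, y down, z forward; pixel columns grow to the right and rows downward; lengths in mm; the calibration is good to about 2 mm. A picture is of the moment at which its call begins. get_calibration takes no time and is no camera call.
- r.sign_off(): hands the job in; it is judged then, once.
The state is a dict: "clock": time; "qpos": joint angles; "qvel": joint speeds; "joint_efforts": joint torques, N m; "eef_pos": TCP position; "tcp_rot": TCP orientation; "contact_force": force on the tool from outside, world axes, zero at the start; "wrist_torque": the same for the moment, N m; "opening": opening from 0.0 (shut) to 1.0 (fully open); "grasp_force": force on a finger pad.
Only numpy, scipy, OpenCV 4.12 (cv2) and the standard library are available. Lean on these libraries where they do the work, as an engineer would, in place of code of your own. Each camera call takes 0.05 s, during which the arm holds its last target. There are 200 camera calls.

### The job

The steel pan with the two knife scales stands too far back on the bench to reach by hand. Take the hook from its wooden rest, drop its tip into the wire loop on the pan and draw the pan over the sill into the angle-iron dock until it has dropped flat; then seat it squarely on the red stops with a steady pull of about 10 N over what it took to drag, held for half a second (never more than 20 N on the stops, no yanking or slamming), and never put a hand on the pan. Then lay the hook back in its rest the way it was, with the scales still in the pan and everything else on the bench left where it lies.

Things in the scene. Friction and masses are not known exactly. Their poses are not given: they have to be found in the camera images.
- hook: Hand hook, 0.18 kg: square wooden handle 24 x 24 mm from x = -70 to +30 mm, brass ferrule, then an 8 mm round steel rod, bent straight down at x = 115 mm to 50 mm below the axis. Origin: on the handle's axis at the place to grip it. x: along the rod to the bend; z: up. Lying on its rest it has hand room at the grip: x = -45 to +65 mm, and 49 mm from its axis down to the rest's board.
- hook_tip (a point): Lowest point of the hook's bent-down end (8 mm round), at (115, 0, -50) mm in the hook's frame.
- rest: Fixed wooden rest of the hook, left or right of the dock: board 190 x 56 x 16 mm, two notched uprights at x = -55 mm (for the handle; notch 29 mm wide at its floor) and x = +75 mm (for the rod; 13 mm), notch walls leaning outward, up to 67 and 75 mm high. Origin: underside, on the bench. The lying hook has its origin 65 mm straight above this origin, its x along the rest's x.
- pan: Loose open steel pan, 100 x 100 x 36 mm, walls 3 mm, 0.28 to 0.56 kg, friction not known beforehand (it takes some 2 to 9 N to drag, a little more up the sill). Origin: on the bench at the foot of the middle of its near wall, the one with the wire loop; x points from that wall into the pan, whose far wall is at x = 100 mm.
- loop (a point): Middle of the opening of the pan's brass wire loop, at (-12.5, 0, 26) mm in the pan's frame. The loop lies level, 26 mm above the pan's underside, of 6 mm wire; its opening is about 25 mm (x) by 50 mm (y) with nothing under it. The wire is bent from use: the inner face of its outer bar is 12.5 mm on the -x side of this point give or take 4 mm, differently each time. It is stiff.
- dock: Fixed green angle-iron dock. Origin: on the bench midway between the faces of the two stops; the pan's origin must come here, axes alike. x points out of the mouth. Rails 16 mm high, inner faces 53 mm either side, to x = 125 mm, then flared to 77 at x = 160. Yellow sill 4 mm high across: slope from x = 132 up to 112, flat to 106, square drop. The pan rides over it and drops in: 6 mm play in x.
- stop: The dock's two rigid red stops, fixed, same frame as the dock: blocks 32 mm high whose faces at x = 0 meet the pan's near wall, y = 36 to 53 mm either side. The loop and hook pass through the 72 mm gap between them, where only a 3 mm high strip crosses (x = -26 to -12 mm).
- scale_a: Loose pale wooden knife scale 80 x 26 x 8 mm, lying in the pan; origin: underside, middle of its end nearer the loop, its length along +x.
- scale_b: Loose brown wooden knife scale 80 x 26 x 8 mm, lying in the pan; origin: underside, middle of its end nearer the loop, its length along +x.
- block: Wooden bench block 130 x 80 x 45 mm with a hole, fixed; stands on the other side from the hook's rest; origin: centre of its underside. Bystander.
- hammer: Hammer, 260 mm, lying along x. Bystander.
- file_a: File with a pale handle, about 270 mm, lying along x. Bystander.
- file_b: File with a brown handle, about 290 mm, lying along x. Bystander.
- mallet: Wooden mallet, head 68 mm across by 85 mm, handle along its -x, 254 mm; origin: under the head. Bystander.
- jar: Glass jar with steel lid, 60 mm across, 75 mm high; origin: centre of its underside. Bystander.
- tin: Blue tin, 56 mm across, 100 mm high; origin: centre of its underside. Bystander.
Mind the look-alikes: they are no part of the job. What is shaped like the pan but blue or turquoise is not meant.

How it is judged:
By the outcome, as a careful person would: the job done as asked, in the order asked, and still so for the second after the job is handed in, with the robot touching nothing.
It also fails if it takes over 70 s, if anything falls off the work surface, if the arm or the gripper's body presses on something with over 40 N, if the wrist force passes 120 N, or if a joint passes its speed limit or range.

## Working session

There is one attempt and no reset: what is moved stays moved. The work goes in short steps, Python scripts to look and compute and a tool call to move; the robot and the scene stay as the last step left them, time stands still between calls to the robot, and variables do not carry over. Pictures are saved under pics/ and viewed, at most 10 in all, crops included, and the job is handed in when it is done.

Besides the shell and the picture viewer there is one more tool, called as name([rows], argument=value, ...), one row to a line, values as JSON. carry_out: Moves the arm, as the interface text tells. Its arguments: {"type":"object","properties":{"targets":{"type":"array","items":{"type":"object","properties":{"dp":{"type":"array","items":{"type":"number"}},"yaw":{"type":"number"}}}},"fingers":{"type":"number"},"grip_force":{"type":"number"}},"required":["targets"]}

```bash
mkdir -p pics; ls; python3 - <<'E'
from rig import r
import cv2
for n in("top","side"):
    cv2.imwrite(f"pics/{n}0.png",r.grab_frame(n)[:,:,::-1]); print(n,r.get_calibration(n))
print(r.sense(), r.tip_reach)
E
```

```text
pics
top {'fx': 535.9488116451403, 'fy': 535.9488116451403, 'cx': 315.345060040078, 'cy': 239.22205421791267, 'dist_coeffs': array([-0.10298055,  0.        ,  0.        ,  0.        ,  0.        ]), 'rvec': array([ 2.18018835, -2.15332673,  0.08664701]), 'tvec': array([ -35.71266706,  568.7502829 , 1215.26111563])}
side {'fx': 581.3842175731857, 'fy': 581.3842175731857, 'cx': 330.44281700429013, 'cy': 230.9106767709772, 'dist_coeffs': array([0.03068023, 0.        , 0.        , 0.        , 0.        ]), 'rvec': array([ 0.24939523, -2.72824091,  1.33144643]), 'tvec': array([ 551.7717546 ,  123.17058791, 1366.67704071])}
{'clock': 0.1, 'qpos': array([ 1.34560038e+00,  3.53603982e-01,  1.63405052e+00,  1.22378458e-05,
        1.15518192e+00, -2.38928672e-03]), 'qvel': array([ 0.00092986,  0.00125715, -0.00141474,  0.00029562, -0.00110878,
        0.00102709]), 'joint_efforts': array([ 3.31933925e-04, -6.06357265e+01, -3.42818570e+01, -1.99857614e-04,
        3.97373893e-03,  5.41480870e-05]), 'eef_pos': array([138.00370642, 609.15591758, 238.62502494]), 'tcp_rot': array([-3.14034891e+00, -1.41615496e-05,  2.91878104e+00]), 'contact_force': array([-0.10043552,  0.18579125,  0.42548613]), 'wrist_torque': array([0.01426847, 0.03997929, 0.01654662]), 'grasp_force': 0.0, 'opening': 0.998869403254218} 8.0
```

View pics/top0.png

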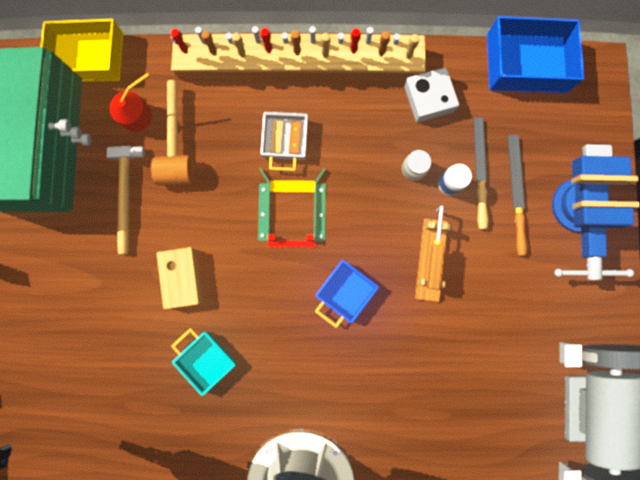

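View pics/side0.png

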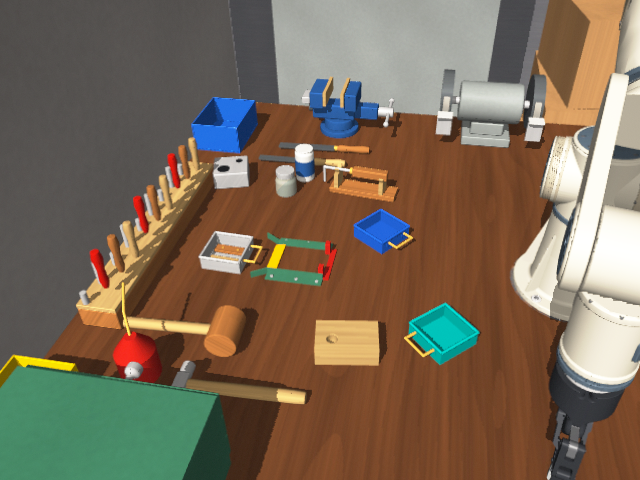

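Top view: the steel pan with two scales is at (285,138) and its loop at (282,163). The look-alikes are the blue pan (347,291) and the turquoise pan (204,363). The dock is at (292,212), with its red stops at (292,242). The hook lies on its rest at (432,260), the rod tip pointing up at (440,210); the files at (482,170) and (518,195) could be confused with it. I choose the grey pan and the hook on its rest, and check both in close crops.

```bash
python3 - <<'E'
import cv2
im=cv2.imread("pics/top0.png")
cv2.imwrite("pics/c1.png",cv2.resize(im[105:255,240:345],None,fx=4,fy=4,interpolation=cv2.INTER_CUBIC))
a=cv2.resize(im[200:310,400:460],None,fx=5,fy=5,interpolation=cv2.INTER_CUBIC)
s=cv2.imread("pics/side0.png")
b=cv2.resize(s[155:210,315:405],None,fx=5,fy=5,interpolation=cv2.INTER_CUBIC)
import numpy as np
o=np.zeros((550,760,3),np.uint8); o[:,:300]=a; o[:275,305:755]=b
cv2.imwrite("pics/c2.png",o)
E
```

```text
(no output)
```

View pics/c1.png

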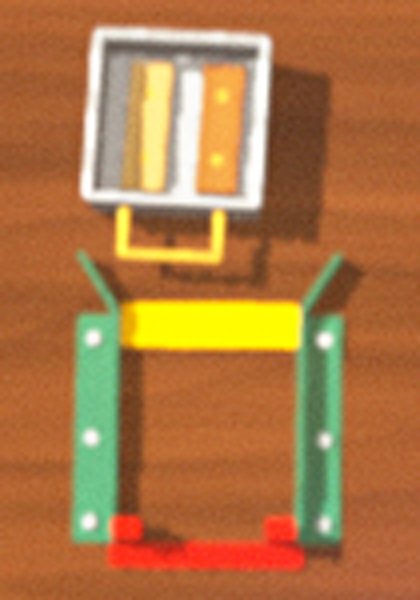

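View pics/c2.png

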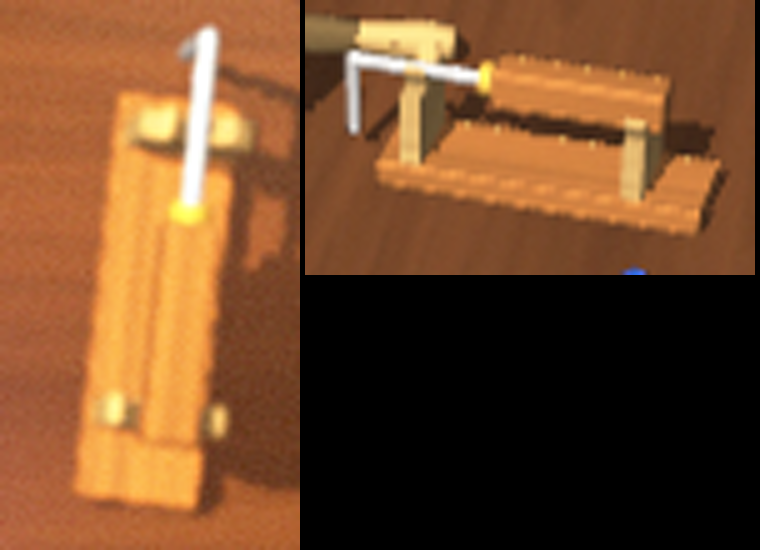

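Crop 1 shows the steel pan with a pale and a brown scale, and its outer loop bar from (118,255) to (220,260) in crop pixels. The dock's sill is at y=300–348, with stop faces at y≈516. Crop 2 shows the hook in its rest: bend at (208,30), ferrule at (187,210), handle end near (172,443). It is the hook meant. Next I fit the poses.

```bash
cat > h.py <<'E'
import numpy as np, cv2
from scipy.optimize import least_squares
from rig import r
C={n:r.get_calibration(n) for n in("top","side")}
def proj(n,P):
    c=C[n];K=np.array([[c['fx'],0,c['cx']],[0,c['fy'],c['cy']],[0,0,1]])
    return cv2.projectPoints(np.array(P,float).reshape(-1,3),c['rvec'],c['tvec'],K,c['dist_coeffs'])[0].reshape(-1,2)
def place(p,P,z=0):
    P=np.array(P,float);c,s=np.cos(p[2]),np.sin(p[2])
    return np.c_[p[0]+c*P[:,0]-s*P[:,1],p[1]+s*P[:,0]+c*P[:,1],P[:,2]+z]
def fit(obs,p0,z=0):
    # obs: (cam, xyz, uv, weights)
    def f(p): return np.concatenate([(proj(o[0],place(p,[o[1]],z))[0]-o[2])*(o[3] if len(o)>3 else 1) for o in obs])
    s=least_squares(f,p0,loss='soft_l1'); return s.x,f(s.x).reshape(-1,2).round(1)
E
python3 - <<'E'
from h import *
c1=lambda x,y:np.array([(x+.5)/4-.5+240,(y+.5)/4-.5+105])
c2=lambda x,y:np.array([(x+.5)/5-.5+400,(y+.5)/5-.5+200])
s2=lambda x,y:np.array([(x-305+.5)/5-.5+315,(y+.5)/5-.5+155])
pan=[("top",(100,50,36),c1(92,29)),("top",(100,-50,36),c1(271,36)),("top",(0,-50,36),c1(264,210)),("top",(0,50,36),c1(82,203))]
p,e=fit(pan,[850,80,0]);print("pan",p,e.tolist())
# loop bar centre
u=(c1(118,255)+c1(220,260))/2
q=least_squares(lambda v:proj("top",place(p,[[v[0],v[1],26]]))[0]-u,[-28,0]).x;print("bar centre in pan",q)
d=[("top",(132,53,0),c1(121,300)),("top",(132,-53,0),c1(302,299)),("top",(106,53,4),c1(121,349)),("top",(106,-53,4),c1(302,348)),
("top",(0,36,32),c1(142,516)),("top",(0,-36,32),c1(266,514))]
p,e=fit(d,[700,80,0]);print("dock",p,e.tolist())
k=[("top",(95,28,16),c2(118,93)),("top",(-95,28,0),c2(77,497)),("top",(-95,-28,0),c2(199,509)),("top",(115,0,65),c2(207,33)),("top",(32,0,65),c2(187,210)),
("side",(115,0,65),s2(352,57)),("side",(115,0,15),s2(354,132)),("side",(32,0,65),s2(486,77))]
for sel in(k,k[:5],k[5:],k[:3]):
    p,e=fit(sel,[660,-150,0]);print("rest",p,e.tolist())
E
```

```text
pan [765.22668544  49.72065163 -12.59283919] [[1.3, 1.5], [-1.3, 1.0], [-1.4, -1.3], [1.5, -1.0]]
bar centre in pan [-31.01000977   1.75292693]
dock [ 581.0090969    28.04972802 -163.36002354] [[0.5, 0.5], [-0.6, 1.0], [0.1, -1.4], [-0.7, -0.9], [0.2, -0.2], [0.3, 0.6]]
rest [ 526.77507292 -301.55198015 -854.6059993 ] [[0.5, -0.5], [0.3, -0.6], [-0.5, -0.5], [-0.2, 1.2], [0.7, 2.1], [-0.6, 0.7], [-0.6, 0.4], [0.6, 0.7]]
rest [ 527.10687026 -301.16313821 -157.16753798] [[0.2, -0.6], [0.4, -0.6], [-0.4, -0.7], [-0.7, 1.0], [0.5, 2.0]]
rest [ 526.97474992 -302.55811224 -678.70313886] [[-0.3, -0.0], [-0.3, -0.4], [0.7, 0.3]]
rest [ 647.13574655 -163.11606009    1.03978465] [[-90.9, -21.5], [-14.1, -60.1], [-26.7, -82.6]]
```

```bash
cat >> h.py <<'E'
def dp(cmd,yaw,tgt):
    d=np.array(tgt,float)-np.array(cmd); c,s=np.cos(yaw),np.sin(yaw)
    return np.round([c*d[0]+s*d[1], s*d[0]-c*d[1], -d[2]],1)
E
python3 - <<'E'
from h import *
print(dp([138.1,609.55,239.3],2.9188,[526.2,-301.5,140]))
print(place([765.2,49.7,-.0265],[[-31,1.75,26],[-12.5,0,26],[0,0,0],[50,0,0]]))
E
```

```text
[-579.8 -802.8   99.3]
[[734.25725381  52.27078942  26.        ]
 [752.70438881  50.03121123  26.        ]
 [765.2         49.7          0.        ]
 [815.18244478  48.37515507   0.        ]]
```

carry_out([
  {"dp": [-12, -17, 0], "yaw": 0},
  {"dp": [-36, -50, 0], "yaw": 0},
  {"dp": [-65, -90, 0], "yaw": 0},
  {"dp": [-95, -132, 0], "yaw": -1},
  {"dp": [-125, -173, 0], "yaw": -2},
  {"dp": [-155, -215, 0], "yaw": -3},
  {"dp": [-185, -256, 0], "yaw": -4},
  {"dp": [-215, -298, 0], "yaw": -5},
  {"dp": [-245, -339, 0], "yaw": -6},
  {"dp": [-275, -381, 0], "yaw": -7},
  {"dp": [-305, -422, 0], "yaw": -7.7},
  {"dp": [-335, -464, 0], "yaw": -7.7},
], fingers=0.4)

```text
clock: 1.6
eef_pos: [362.6, 81.4, 239.4]
tcp_rot: [3.141, 0.0, 3.054]
contact_force: [0.5, 0.6, -0.2]
opening: 0.702
grasp_force: 0.0
```

```bash
python3 - <<'E'
from h import *
y=2.9188;c,s=np.cos(y),np.sin(y)
cmd=np.array([138.1,609.55,239.3])+[c*-335+s*-464,s*-335-c*-464,0]
y2=y+np.radians(7.7);S=r.sense()
print(cmd,y2,S['eef_pos'],S['tcp_rot'],S['qpos'],S['opening'],dp(cmd,y2,[526.2,-301.5,140]),dp(cmd,y2,[526.2,-301.5,54]))
E
```

```text
[362.29750064  82.99850137 239.3       ] 3.0531903524035635 [362.62313087  81.4047693  239.38161374] [3.14138850e+00 4.98318410e-04 3.05350472e+00] [ 2.16750886e-01 -6.21162866e-02  2.12947663e+00  5.13959785e-05
  1.07369569e+00 -1.26598205e+00] 0.7022909910097592 [-197.2 -368.5   99.3] [-197.2 -368.5  185.3]
```

carry_out([
  {"dp": [-20, -37, 0], "yaw": 0},
  {"dp": [-42, -78, 0], "yaw": 0},
  {"dp": [-64, -120, 0], "yaw": 0},
  {"dp": [-86, -161, 10], "yaw": 0},
  {"dp": [-108, -202, 20], "yaw": 0},
  {"dp": [-130, -243, 40], "yaw": 0},
  {"dp": [-152, -284, 60], "yaw": 0},
  {"dp": [-172, -322, 75], "yaw": 0},
  {"dp": [-187, -350, 90], "yaw": 0},
  {"dp": [-195, -365, 100], "yaw": 0},
  {"dp": [-197.2, -368.5, 100], "yaw": 0},
  {"dp": [-197.2, -368.5, 100], "yaw": 0},
])

```text
clock: 3.1
eef_pos: [526.1, -300.9, 139.6]
tcp_rot: [3.141, -0.0, 3.053]
contact_force: [0.3, 0.7, 0.4]
opening: 0.704
grasp_force: 0.0
```

carry_out([
  {"dp": [0, 0, 15], "yaw": 0},
  {"dp": [0, 0, 35], "yaw": 0},
  {"dp": [0, 0, 55], "yaw": 0},
  {"dp": [0, 0, 72], "yaw": 0},
  {"dp": [0, 0, 82], "yaw": 0},
  {"dp": [0, 0, 85.3], "yaw": 0},
  {"dp": [0, 0, 85.3], "yaw": 0},
])

```text
clock: 3.98
eef_pos: [526.3, -301.6, 54.1]
tcp_rot: [-3.142, 0.0, 3.053]
contact_force: [-0.2, 0.2, -0.1]
opening: 0.7
grasp_force: 0.0
```

```bash
python3 - <<'E'
from h import *
S=r.sense();print(S)
t=r.grab_frame("top")[:,:,::-1];s=r.grab_frame("side")[:,:,::-1]
o=np.zeros((550,760,3),np.uint8)
o[:,:300]=cv2.resize(t[200:310,400:460],None,fx=5,fy=5,interpolation=cv2.INTER_CUBIC)
o[:400,305:755]=cv2.resize(s[130:210,315:405],None,fx=5,fy=5,interpolation=cv2.INTER_CUBIC)
cv2.imwrite("pics/g1.png",o)
E
```

```text
{'clock': 3.975, 'qpos': array([-5.22788516e-01,  5.49754057e-01,  1.80239845e+00, -2.85204518e-05,
        7.89272685e-01, -2.00514677e+00]), 'qvel': array([ 0.0019701 , -0.00985661, -0.00415512,  0.00117456,  0.00512259,
       -0.00153591]), 'joint_efforts': array([ 2.71660171e-02, -6.36474895e+01, -2.44225484e+01,  8.90355877e-04,
       -4.58925089e-02,  2.58426926e-04]), 'eef_pos': array([ 526.33091871, -301.58552313,   54.0523271 ]), 'tcp_rot': array([-3.14150382e+00,  1.43387431e-04,  3.05317467e+00]), 'contact_force': array([-0.22051841,  0.18220408, -0.09628906]), 'wrist_torque': array([-0.00700179,  0.00270053,  0.0228013 ]), 'grasp_force': 0.0, 'opening': 0.6995765775057409}
```

View pics/g1.png

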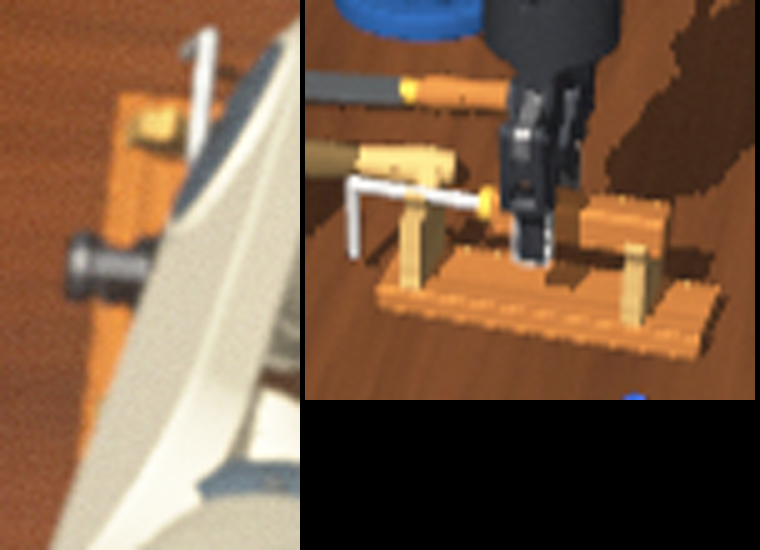

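The picture shows the fingers astride the handle just behind the ferrule, at (530,215) in the crop, with the hook undisturbed. I close the fingers.

carry_out([
  {"dp": [0, 0, 0], "yaw": 0},
  {"dp": [0, 0, 0], "yaw": 0},
  {"dp": [0, 0, 0], "yaw": 0},
  {"dp": [0, 0, 0], "yaw": 0},
  {"dp": [0, 0, 0], "yaw": 0},
  {"dp": [0, 0, 0], "yaw": 0},
], fingers=-1, grip_force=110)

```text
clock: 4.82
eef_pos: [526.4, -301.3, 54.7]
tcp_rot: [3.141, 0.001, 3.053]
contact_force: [-0.0, 2.6, 6.5]
opening: 0.263
grasp_force: 107.5
```

carry_out([
  {"dp": [0, 0, -1], "yaw": 0},
  {"dp": [0, 0, -4], "yaw": 0},
  {"dp": [0, 0, -10], "yaw": 0},
  {"dp": [0, 0, -20], "yaw": 0},
  {"dp": [0, 0, -35], "yaw": 0},
  {"dp": [0, 0, -55], "yaw": 0},
  {"dp": [0, 0, -75], "yaw": 0},
  {"dp": [0, 0, -95], "yaw": 0},
  {"dp": [0, 0, -108], "yaw": 0},
  {"dp": [0, 0, -116], "yaw": 0},
  {"dp": [0, 0, -116], "yaw": 0},
])

```text
clock: 6.2
eef_pos: [526.3, -301.6, 170.4]
tcp_rot: [-3.141, 0.001, 3.053]
contact_force: [0.0, 0.3, -2.1]
opening: 0.263
grasp_force: 107.6
```

```bash
python3 - <<'E'
from h import *
S=r.sense();print(S['eef_pos'],S['contact_force'],S['wrist_torque'])
print(dp([526.2,-301.5,170],3.0532,[635,50.5,170]))
E
```

```text
[ 526.335344   -301.56272184  170.44463002] [ 0.01700151  0.30668751 -2.14214202] [ 0.08276446  0.08321756 -0.01173606]
[-77.3 360.2  -0. ]
```

carry_out([
  {"dp": [-3, 15, 0], "yaw": 0},
  {"dp": [-10, 45, 0], "yaw": -1},
  {"dp": [-18, 82, 0], "yaw": -2},
  {"dp": [-26, 120, 0], "yaw": -3},
  {"dp": [-34, 158, 0], "yaw": -4},
  {"dp": [-42, 196, 0], "yaw": -5},
  {"dp": [-50, 234, 0], "yaw": -5.2},
  {"dp": [-58, 272, 20], "yaw": -5.2},
  {"dp": [-66, 308, 40], "yaw": -5.2},
  {"dp": [-73, 340, 60], "yaw": -5.2},
  {"dp": [-76.5, 356, 70], "yaw": -5.2},
  {"dp": [-77.3, 360.2, 70], "yaw": -5.2},
])

```text
clock: 7.7
eef_pos: [634.2, 51.4, 98.9]
tcp_rot: [-3.141, -0.002, -3.138]
contact_force: [-0.3, 0.1, -1.8]
opening: 0.263
grasp_force: 107.9
```

carry_out([
  {"dp": [0, 0, 2], "yaw": 0},
  {"dp": [0, 0, 2], "yaw": 0},
])

```text
clock: 7.95
eef_pos: [635.0, 49.5, 98.5]
tcp_rot: [-3.141, 0.001, -3.14]
contact_force: [0.1, -0.6, -0.9]
opening: 0.26
grasp_force: 107.9
```

```bash
python3 - <<'E'
from h import *
S=r.sense();print(S['eef_pos'],S['tcp_rot'])
t=r.grab_frame("top")[:,:,::-1];s=r.grab_frame("side")[:,:,::-1]
e=S['eef_pos'];
P=[[e[0]+115,e[1],e[2]+11],[e[0]+115,e[1],e[2]+11-50]]
print(proj("top",P),proj("side",P))
o=np.zeros((600,800,3),np.uint8)
o[:600,:380]=cv2.resize(t[100:220,245:321],None,fx=5,fy=5,interpolation=cv2.INTER_CUBIC)
o[:600,385:800]=cv2.resize(s[175:295,190:273],None,fx=5,fy=5,interpolation=cv2.INTER_CUBIC)
cv2.imwrite("pics/l1.png",o)
E
```

```text
[635.04458622  49.51546207  98.54939257] [-3.14145473e+00  5.70097816e-04 -3.14029545e+00]
[[280.43587329 153.52700757]
 [282.12778998 159.01399298]] [[247.8845192  225.94689366]
 [249.97504304 242.33818036]]
```

View pics/l1.png

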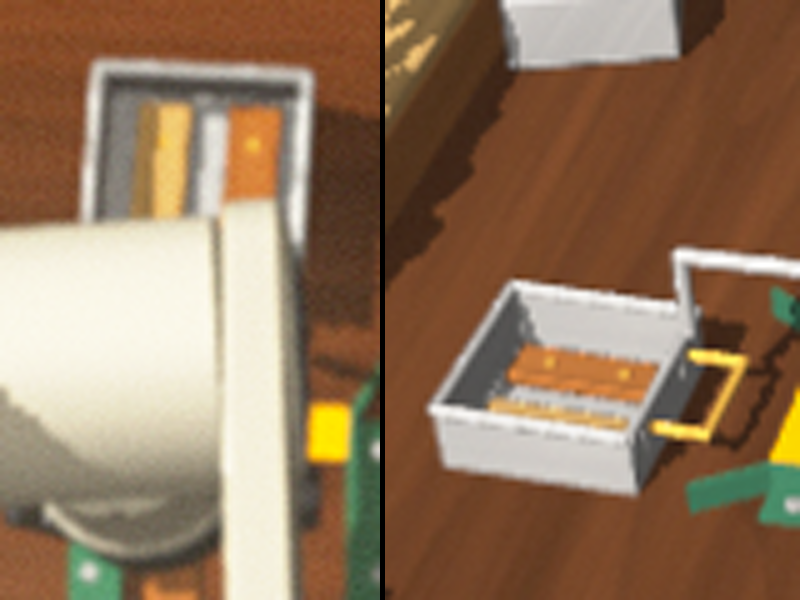

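The side view shows the hook's bend at crop (683,255) and its tip at (687,330), close to the prediction. The loop's outer bar runs (743,357)–(708,437), with wall ends at (690,353) and (655,428).

```bash
python3 - <<'E'
from h import *
s2=lambda x,y:np.array([(x-385+.5)/5-.5+190,(y+.5)/5-.5+175])
def inv(n,uv,z): return least_squares(lambda v:proj(n,[[v[0],v[1],z]])[0]-uv,[740,50]).x.round(1)
for p in [(743,357),(708,437),(690,353),(655,428)]: print(p,inv("side",s2(*p),26))
print("tip plane y", "bend", inv("side",s2(683,255),109.5),"tip",inv("side",s2(687,330),61))
for p in [(430,408),(634,440),(700,312),(515,284)]: print("rim",inv("side",s2(*p),36))
E
```

```text
(743, 357) [733.6  19.4]
(708, 437) [733.2  81. ]
(690, 353) [760.7  20.9]
(655, 428) [760.5  79. ]
tip plane y bend [747.4  47.6] tip [751.3  44.7]
rim [867.8  94.4]
rim [763.1 100.1]
rim [7.607e+02 2.000e-01]
rim [860.6  -5.8]
```

carry_out([
  {"dp": [0, 0, 6], "yaw": 0},
  {"dp": [0, 0, 14], "yaw": 0},
  {"dp": [0, 0, 22], "yaw": 0},
  {"dp": [0, 0, 29], "yaw": 0},
  {"dp": [0, 0, 36], "yaw": 0},
  {"dp": [0, 0, 43], "yaw": 0},
  {"dp": [0, 0, 48], "yaw": 0},
  {"dp": [0, 0, 50], "yaw": 0},
  {"dp": [0, 0, 50], "yaw": 0},
])

```text
clock: 9.18
eef_pos: [635.0, 50.5, 47.9]
tcp_rot: [-3.142, -0.0, -3.139]
contact_force: [-0.2, -0.5, -1.8]
opening: 0.264
grasp_force: 107.9
```

```bash
python3 - <<'E'
from h import *
S=r.sense();print(S['eef_pos'],S['contact_force'],S['wrist_torque'])
s=r.grab_frame("side")[:,:,::-1]
cv2.imwrite("pics/l2.png",cv2.resize(s[200:300,190:340],None,fx=5,fy=5,interpolation=cv2.INTER_CUBIC))
E
```

```text
[634.99564705  50.49992328  47.9430099 ] [-0.17741666 -0.51087548 -1.78321685] [ 0.01024104  0.06936887 -0.04886471]
```

View pics/l2.png

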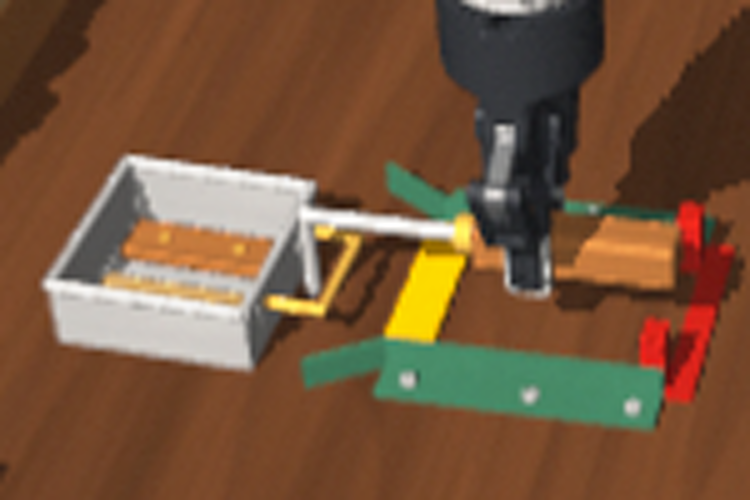

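The rod is down inside the loop, with its tip showing between the wires at (313,290). I pull slowly.

carry_out([
  {"dp": [2, 0, 0], "yaw": 0},
  {"dp": [4, 0, 0], "yaw": 0},
  {"dp": [6, 0, 0], "yaw": 0},
  {"dp": [7.5, 0, 0], "yaw": 0},
  {"dp": [9, 0, 0], "yaw": 0},
  {"dp": [10.5, 0, 0], "yaw": 0},
  {"dp": [12, 0, 0], "yaw": 0},
  {"dp": [14, -0.5, 0], "yaw": 0},
  {"dp": [16, -1, 0], "yaw": 0},
  {"dp": [18, -1.5, 0], "yaw": 0},
])

```text
clock: 10.48
eef_pos: [617.0, 48.9, 48.1]
tcp_rot: [-3.142, 0.0, -3.139]
contact_force: [2.6, -0.1, -1.4]
opening: 0.263
grasp_force: 107.9
```

carry_out([
  {"dp": [2.5, -1, 0], "yaw": 0},
  {"dp": [5, -2, 0], "yaw": 0},
  {"dp": [7.5, -3, 0], "yaw": 0},
  {"dp": [10, -4, 0], "yaw": 0},
  {"dp": [12.5, -5, 0], "yaw": 0},
  {"dp": [15, -6, 0], "yaw": 0},
  {"dp": [17.5, -7, 0], "yaw": 0},
  {"dp": [20, -8, 0], "yaw": 0},
  {"dp": [22.5, -9, 0], "yaw": 0},
  {"dp": [25, -10, 0], "yaw": 0},
])

```text
clock: 11.72
eef_pos: [591.8, 38.8, 48.0]
tcp_rot: [-3.142, -0.0, -3.139]
contact_force: [3.8, 0.7, -2.3]
opening: 0.263
grasp_force: 107.8
```

```bash
python3 - <<'E'
from h import *
S=r.sense();print(S['eef_pos'],S['contact_force'],S['wrist_torque'])
t=r.grab_frame("top")[:,:,::-1];s=r.grab_frame("side")[:,:,::-1]
o=np.zeros((500,800,3),np.uint8)
o[:,:325]=cv2.resize(t[110:235,245:326],None,fx=4,fy=4,interpolation=cv2.INTER_CUBIC)[:500,:325] if False else cv2.resize(t[110:235,245:326],(325,500),interpolation=cv2.INTER_CUBIC)
o[:,330:780]=cv2.resize(s[200:300,205:295],None,fx=5,fy=5,interpolation=cv2.INTER_CUBIC)
cv2.imwrite("pics/l3.png",o)
E
```

```text
[591.8440622   38.81965437  47.98545536] [ 3.81244808  0.6951256  -2.32598673] [ 0.05147522 -0.4211951   0.05827429]
```

View pics/l3.png

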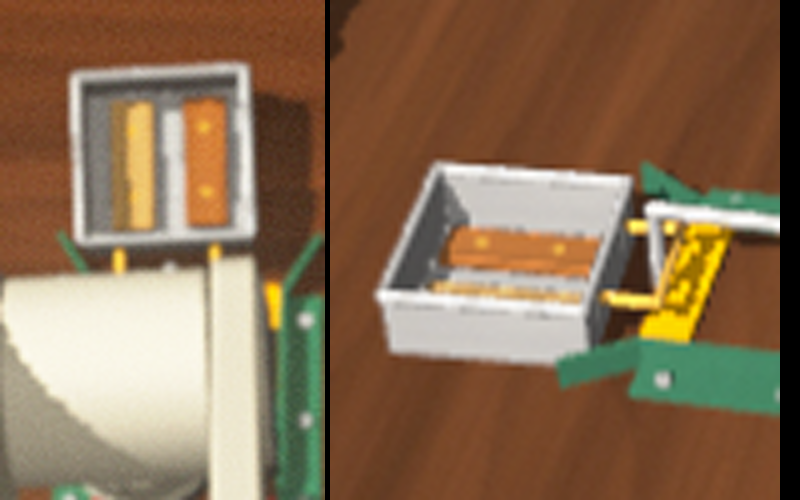

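The pan follows. Its loop (wires at 120 and 215) is now about 12 mm left of the dock centre, and the near corners are inside the flare. I keep drifting right.

carry_out([
  {"dp": [2, -1.2, 0], "yaw": 0},
  {"dp": [4, -2.4, 0], "yaw": 0},
  {"dp": [6, -3.6, 0], "yaw": 0},
  {"dp": [8, -4.8, 0], "yaw": 0},
  {"dp": [10, -6, 0], "yaw": 0},
  {"dp": [12, -7.2, 0], "yaw": 0},
  {"dp": [14, -8.4, 0], "yaw": 0},
  {"dp": [16, -9.6, 0], "yaw": 0},
  {"dp": [18, -10.5, 0], "yaw": 0},
  {"dp": [20, -11, 0], "yaw": 0},
  {"dp": [22, -11, 0], "yaw": 0},
  {"dp": [24, -11, 0], "yaw": 0},
])

```text
clock: 13.32
eef_pos: [568.3, 27.9, 48.2]
tcp_rot: [-3.142, 0.001, -3.139]
contact_force: [3.9, 1.0, -0.4]
opening: 0.262
grasp_force: 107.8
```

carry_out([
  {"dp": [2, 0, 0], "yaw": 0},
  {"dp": [4, 0, 0], "yaw": 0},
  {"dp": [6, 0, 0], "yaw": 0},
  {"dp": [8, 0, 0], "yaw": 0},
  {"dp": [10, 0, 0], "yaw": 0},
  {"dp": [12, 0, 0], "yaw": 0},
])

```text
clock: 14.08
eef_pos: [558.0, 27.9, 48.9]
tcp_rot: [3.141, 0.004, -3.139]
contact_force: [6.6, 0.4, 1.8]
opening: 0.261
grasp_force: 108.1
```

carry_out([
  {"dp": [2, 0, 0], "yaw": 0},
  {"dp": [4, 0, 0], "yaw": 0},
  {"dp": [6, 0, 0], "yaw": 0},
  {"dp": [8, 0, 0], "yaw": 0},
  {"dp": [10, 0, 0], "yaw": 0},
  {"dp": [12, 0, 0], "yaw": 0},
])

```text
clock: 14.82
eef_pos: [543.6, 27.7, 47.8]
tcp_rot: [-3.142, -0.001, -3.139]
contact_force: [3.6, -0.2, -2.0]
opening: 0.265
grasp_force: 107.8
```

```bash
python3 - <<'E'
from h import *
S=r.sense();print(S['eef_pos'],S['contact_force'],S['wrist_torque'])
t=r.grab_frame("top")[:,:,::-1];s=r.grab_frame("side")[:,:,::-1]
o=np.zeros((500,800,3),np.uint8)
o[:,:325]=cv2.resize(t[110:235,245:326],(325,500),interpolation=cv2.INTER_CUBIC)
o[:,330:780]=cv2.resize(s[200:300,235:325],None,fx=5,fy=5,interpolation=cv2.INTER_CUBIC)
cv2.imwrite("pics/l4.png",o)
E
```

```text
[543.56308065  27.71960759  47.82219411] [ 3.56313716 -0.20402062 -2.04165651] [-0.0027122  -0.63496108 -0.00419748]
```

View pics/l4.png

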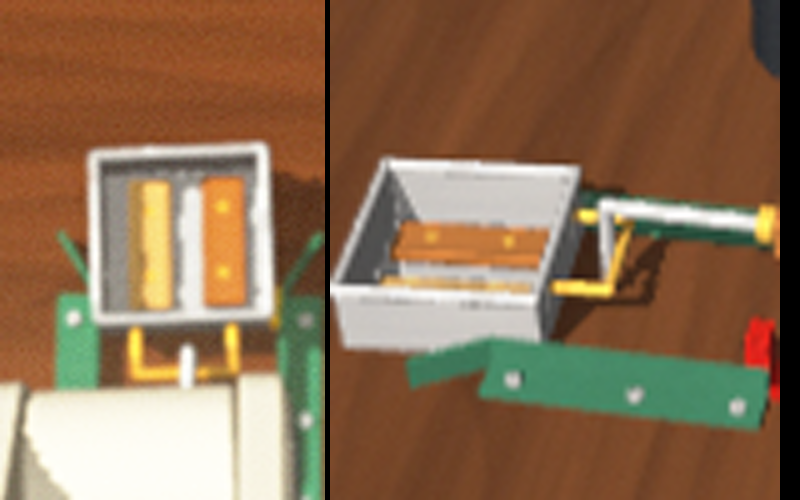

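The pan's near wall is climbing the sill, centred between the rails (97–272 against 98–278), with the hook mid-loop at (187,365). I go on.

carry_out([
  {"dp": [2.5, 0, 0], "yaw": 0},
  {"dp": [5, 0, 0], "yaw": 0},
  {"dp": [7.5, 0, 0], "yaw": 0},
  {"dp": [10, 0, 0], "yaw": 0},
  {"dp": [12.5, 0, 0], "yaw": 0},
  {"dp": [15, 0, 0], "yaw": 0},
  {"dp": [17.5, 0, 0], "yaw": 0},
  {"dp": [20, 0, 0], "yaw": 0},
  {"dp": [22.5, 0, 0], "yaw": 0},
  {"dp": [25, 0, 0], "yaw": 0},
  {"dp": [27.5, 0, 0], "yaw": 0},
  {"dp": [30, 0, 0], "yaw": 0},
])

```text
clock: 16.42
eef_pos: [513.7, 27.7, 47.9]
tcp_rot: [-3.142, -0.0, -3.139]
contact_force: [3.4, 0.3, -1.4]
opening: 0.265
grasp_force: 107.8
```

carry_out([
  {"dp": [2.5, 0, 0], "yaw": 0},
  {"dp": [5, 0, 0], "yaw": 0},
  {"dp": [7.5, 0, 0], "yaw": 0},
  {"dp": [10, 0, 0], "yaw": 0},
  {"dp": [12.5, 0, 0], "yaw": 0},
  {"dp": [15, 0, 0], "yaw": 0},
  {"dp": [17.5, 0, 0], "yaw": 0},
  {"dp": [20, 0, 0], "yaw": 0},
  {"dp": [22.5, 0, 0], "yaw": 0},
  {"dp": [25, 0, 0], "yaw": 0},
  {"dp": [27.5, 0, 0], "yaw": 0},
  {"dp": [30, 0, 0], "yaw": 0},
])

```text
clock: 17.92
eef_pos: [484.6, 27.7, 48.3]
tcp_rot: [3.142, 0.001, -3.139]
contact_force: [3.7, -0.3, -0.3]
opening: 0.26
grasp_force: 107.9
```

carry_out([
  {"dp": [2, 0, 0], "yaw": 0},
  {"dp": [4, 0, 0], "yaw": 0},
  {"dp": [6, 0, 0], "yaw": 0},
  {"dp": [8, 0, 0], "yaw": 0},
  {"dp": [10, 0, 0], "yaw": 0},
  {"dp": [12, 0, 0], "yaw": 0},
  {"dp": [14, 0, 0], "yaw": 0},
  {"dp": [16, 0, 0], "yaw": 0},
  {"dp": [18, 0, 0], "yaw": 0},
  {"dp": [20, 0, 0], "yaw": 0},
])

```text
clock: 19.18
eef_pos: [463.9, 27.6, 48.0]
tcp_rot: [-3.142, 0.0, -3.139]
contact_force: [2.6, 0.1, -0.7]
opening: 0.264
grasp_force: 107.9
```

```bash
python3 - <<'E'
from h import *
S=r.sense();print(S['eef_pos'],S['tcp_rot'],S['contact_force'],S['wrist_torque'])
E
```

```text
[463.91786342  27.59740306  47.98860197] [-3.14158051e+00  5.64241975e-06 -3.13924489e+00] [ 2.56224845  0.09915401 -0.73347276] [-0.01315763 -0.8301694   0.03826534]
```

carry_out([
  {"dp": [1.5, 0, 0], "yaw": 0},
  {"dp": [3, 0, 0], "yaw": 0},
  {"dp": [4.5, 0, 0], "yaw": 0},
  {"dp": [6, 0, 0], "yaw": 0},
  {"dp": [7.5, 0, 0], "yaw": 0},
  {"dp": [9, 0, 0], "yaw": 0},
  {"dp": [10, 0, 0], "yaw": 0},
  {"dp": [11, 0, 0], "yaw": 0},
  {"dp": [12, 0, 0], "yaw": 0},
])

```text
clock: 20.3
eef_pos: [452.0, 27.6, 48.0]
tcp_rot: [-3.142, 0.0, -3.139]
contact_force: [2.7, 0.3, 0.3]
opening: 0.263
grasp_force: 107.9
```

carry_out([
  {"dp": [1, 0, 0], "yaw": 0},
  {"dp": [2, 0, 0], "yaw": 0},
  {"dp": [3, 0, 0], "yaw": 0},
  {"dp": [4, 0, 0], "yaw": 0},
])

```text
clock: 20.8
eef_pos: [448.0, 27.5, 48.0]
tcp_rot: [-3.142, 0.0, -3.139]
contact_force: [4.3, 0.0, -0.6]
opening: 0.263
grasp_force: 107.9
```

```bash
python3 - <<'E'
from h import *
S=r.sense();print(S['eef_pos'],S['tcp_rot'],S['contact_force'],S['wrist_torque'])
t=r.grab_frame("top")[:,:,::-1];s=r.grab_frame("side")[:,:,::-1]
cv2.imwrite("pics/t5.png",t);cv2.imwrite("pics/s5.png",s)
for n,p in(("top",place([585,28,0],[[100,50,36],[100,-50,36]])),("side",place([585,28,0],[[100,50,36],[0,50,36]]))): print(proj(n,p))
# far rim in top: brightness profile down column at centre y=28
u=int(proj("top",[[685,40,36]])[0][0]); print(u,t[140:200,u].astype(int).tolist()[::1])
E
```

```text
[448.03329022  27.54782008  48.00062955] [-3.14158336e+00  8.91776732e-05 -3.13925792e+00] [ 4.34011771  0.01138378 -0.6072093 ] [-0.00122771 -0.71888509  0.04095678]
[[270.09350928 188.71808829]
 [313.0724147  189.12649645]]
[[273.56066305 260.29678122]
 [314.42467105 265.04556999]]
286 [[42, 80, 145], [44, 82, 148], [39, 80, 147], [46, 88, 153], [38, 81, 149], [44, 79, 150], [41, 81, 144], [46, 84, 152], [44, 90, 160], [39, 83, 158], [44, 93, 164], [52, 101, 173], [39, 93, 169], [42, 96, 175], [44, 98, 176], [52, 102, 174], [45, 88, 165], [42, 85, 155], [41, 86, 157], [36, 82, 156], [45, 86, 158], [44, 89, 160], [46, 97, 167], [43, 91, 160], [55, 95, 169], [54, 97, 171], [44, 92, 164], [52, 97, 173], [47, 95, 172], [48, 92, 165], [43, 90, 161], [47, 88, 154], [44, 89, 148], [38, 83, 146], [48, 90, 155], [43, 89, 154], [47, 89, 154], [44, 86, 150], [44, 84, 145], [45, 99, 173], [16, 165, 242], [0, 236, 255], [0, 248, 255], [0, 248, 255], [0, 248, 255], [6, 248, 255], [157, 247, 255], [224, 244, 255], [204, 215, 227], [139, 145, 154], [103, 114, 124], [133, 145, 156], [134, 161, 187], [118, 187, 232], [124, 221, 252], [137, 235, 254], [137, 234, 253], [141, 237, 253], [138, 234, 253], [141, 235, 253]]
```

carry_out([
  {"dp": [0.7, 0, 0], "yaw": 0},
  {"dp": [1.4, 0, 0], "yaw": 0},
  {"dp": [2.1, 0, 0], "yaw": 0},
  {"dp": [2.8, 0, 0], "yaw": 0},
])

```text
clock: 21.4
eef_pos: [445.2, 27.6, 48.0]
tcp_rot: [-3.142, -0.0, -3.139]
contact_force: [3.4, 0.1, 0.2]
opening: 0.266
grasp_force: 107.9
```

carry_out([
  {"dp": [0.5, 0, 0], "yaw": 0},
  {"dp": [1, 0, 0], "yaw": 0},
  {"dp": [1.5, 0, 0], "yaw": 0},
])

```text
clock: 21.78
eef_pos: [443.1, 27.5, 47.8]
tcp_rot: [-3.142, -0.001, -3.139]
contact_force: [2.2, -0.1, -2.3]
opening: 0.263
grasp_force: 107.8
```

```bash
python3 - <<'E'
from h import *
S=r.sense();print(S['eef_pos'],S['tcp_rot'],S['contact_force'],S['wrist_torque'])
t=r.grab_frame("top")[:,:,::-1]
print(t[176:194,286].astype(int).tolist())
E
```

```text
[443.10107958  27.5072167   47.78585343] [-3.14150759e+00 -1.24455385e-03 -3.13919903e+00] [ 2.21050989 -0.14346121 -2.31516091] [-0.0019577  -0.33309076 -0.04511082]
[[42, 84, 150], [49, 87, 150], [42, 80, 145], [39, 94, 167], [11, 162, 240], [0, 235, 255], [0, 248, 255], [0, 248, 255], [0, 248, 255], [0, 249, 255], [0, 248, 255], [0, 248, 255], [111, 246, 255], [192, 242, 255], [210, 230, 241], [157, 166, 179], [105, 114, 125], [121, 129, 143]]
```

carry_out([
  {"dp": [0, 0, 0], "yaw": 0},
  {"dp": [0.5, 0, 0], "yaw": 0},
  {"dp": [1, 0, 0], "yaw": 0},
])

```text
clock: 22.2
eef_pos: [442.6, 27.5, 47.9]
tcp_rot: [-3.142, -0.0, -3.139]
contact_force: [2.4, -0.9, -2.9]
opening: 0.263
grasp_force: 107.8
```

carry_out([
  {"dp": [0.4, 0, 0], "yaw": 0},
  {"dp": [0.8, 0, 0], "yaw": 0},
])

```text
clock: 22.45
eef_pos: [441.9, 27.5, 48.0]
tcp_rot: [-3.142, -0.0, -3.139]
contact_force: [2.2, -1.3, -3.2]
opening: 0.26
grasp_force: 107.8
```

carry_out([
  {"dp": [0.4, 0, 0], "yaw": 0},
  {"dp": [0.8, 0, 0], "yaw": 0},
])

```text
clock: 22.7
eef_pos: [441.1, 27.5, 48.0]
tcp_rot: [3.142, -0.0, -3.139]
contact_force: [2.0, 0.3, -3.4]
opening: 0.265
grasp_force: 107.8
```

carry_out([
  {"dp": [0.4, 0, 0], "yaw": 0},
  {"dp": [0.8, 0, 0], "yaw": 0},
])

```text
clock: 22.95
eef_pos: [440.8, 27.6, 48.1]
tcp_rot: [3.142, 0.001, -3.139]
contact_force: [4.0, 0.0, -4.1]
opening: 0.264
grasp_force: 107.7
```

carry_out([
  {"dp": [0.3, 0, 0], "yaw": 0},
  {"dp": [0.6, 0, 0], "yaw": 0},
])

```text
clock: 23.2
eef_pos: [440.2, 27.5, 48.1]
tcp_rot: [-3.142, 0.001, -3.139]
contact_force: [4.4, -0.9, -3.5]
opening: 0.263
grasp_force: 107.7
```

carry_out([
  {"dp": [0.3, 0, 0], "yaw": 0},
  {"dp": [0.6, 0, 0], "yaw": 0},
])

```text
clock: 23.45
eef_pos: [439.8, 27.5, 48.2]
tcp_rot: [3.142, 0.001, -3.139]
contact_force: [5.0, -1.6, -4.0]
opening: 0.264
grasp_force: 107.7
```

carry_out([
  {"dp": [0.4, 0, 0], "yaw": 0},
  {"dp": [0.8, 0, 0], "yaw": 0},
])

```text
clock: 23.7
eef_pos: [439.7, 27.6, 48.3]
tcp_rot: [3.142, 0.003, -3.139]
contact_force: [8.1, -1.1, -4.8]
opening: 0.258
grasp_force: 107.7
```

```bash
python3 - <<'E'
from h import *
S=r.sense();print(S['eef_pos'],S['contact_force'],S['wrist_torque'])
t=r.grab_frame("top")[:,:,::-1];s=r.grab_frame("side")[:,:,::-1]
o=np.zeros((500,800,3),np.uint8)
o[:,:325]=cv2.resize(t[150:275,252:333],(325,500),interpolation=cv2.INTER_CUBIC)
o[:,330:780]=cv2.resize(s[210:310,260:350],None,fx=5,fy=5,interpolation=cv2.INTER_CUBIC)
cv2.imwrite("pics/l6.png",o)
for u in (275,286,300,310): 
    b=t[176:200,u,0].astype(float); i=np.argmax(b>100); print(u,176+i-1+(100-b[i-1])/(b[i]-b[i-1]))
E
```

```text
[439.67513531  27.57002717  48.26774135] [ 8.13416625 -1.09120006 -4.75452865] [-0.19938568 -1.04309664 -0.09063048]
275 189.3271028037383
286 189.4655172413793
300 189.4959349593496
310 189.5079365079365
```

carry_out([
  {"dp": [0.3, 0, 0], "yaw": 0},
  {"dp": [0.6, 0, 0], "yaw": 0},
  {"dp": [0.6, 0, 0], "yaw": 0},
])

```text
clock: 24.18
eef_pos: [439.7, 27.6, 48.4]
tcp_rot: [3.141, 0.004, -3.139]
contact_force: [8.4, -1.0, -6.1]
opening: 0.262
grasp_force: 107.8
```

carry_out([
  {"dp": [0.4, 0, 0], "yaw": 0},
  {"dp": [0.8, 0, 0], "yaw": 0},
  {"dp": [0.8, 0, 0], "yaw": 0},
])

```text
clock: 24.55
eef_pos: [439.6, 27.6, 48.5]
tcp_rot: [3.141, 0.005, -3.139]
contact_force: [11.8, -2.1, -7.3]
opening: 0.259
grasp_force: 107.9
```

carry_out([
  {"dp": [0, 0, 0.5], "yaw": 0},
  {"dp": [0.2, 0, 1], "yaw": 0},
  {"dp": [0.3, 0, 1.4], "yaw": 0},
  {"dp": [0.3, 0, 1.4], "yaw": 0},
])

```text
clock: 25.05
eef_pos: [439.4, 27.6, 47.3]
tcp_rot: [3.141, 0.005, -3.139]
contact_force: [9.5, -0.9, -2.8]
opening: 0.264
grasp_force: 108.2
```

carry_out([
  {"dp": [0.4, 0, 0.2], "yaw": 0},
  {"dp": [0.8, 0, 0.4], "yaw": 0},
  {"dp": [1.2, 0, 0.6], "yaw": 0},
  {"dp": [1.2, 0, 0.6], "yaw": 0},
])

```text
clock: 25.55
eef_pos: [439.2, 27.6, 47.0]
tcp_rot: [3.141, 0.007, -3.139]
contact_force: [10.8, -1.6, -2.6]
opening: 0.263
grasp_force: 108.2
```

carry_out([
  {"dp": [0.4, 0, 0.1], "yaw": 0},
  {"dp": [0.8, 0, 0.2], "yaw": 0},
  {"dp": [1.2, 0, 0.3], "yaw": 0},
  {"dp": [1.2, 0, 0.3], "yaw": 0},
])

```text
clock: 26.05
eef_pos: [439.2, 27.6, 46.9]
tcp_rot: [3.141, 0.009, -3.139]
contact_force: [14.8, -2.3, -4.4]
opening: 0.268
grasp_force: 108.2
```

carry_out([
  {"dp": [-0.3, 0, 0], "yaw": 0},
  {"dp": [-0.3, 0, 0], "yaw": 0},
  {"dp": [-0.3, 0, 0], "yaw": 0},
])

```text
clock: 26.42
eef_pos: [439.1, 27.6, 46.9]
tcp_rot: [3.141, 0.009, -3.139]
contact_force: [13.4, -1.5, -2.2]
opening: 0.261
grasp_force: 108.2
```

carry_out([
  {"dp": [0, 0, 0], "yaw": 0},
  {"dp": [0, 0, 0], "yaw": 0},
  {"dp": [0, 0, 0], "yaw": 0},
])

```text
clock: 26.8
eef_pos: [439.1, 27.7, 46.9]
tcp_rot: [3.141, 0.009, -3.139]
contact_force: [13.1, -2.5, -2.2]
opening: 0.263
grasp_force: 108.2
```

carry_out([
  {"dp": [0, 0, 0], "yaw": 0},
  {"dp": [0, 0, 0], "yaw": 0},
  {"dp": [0, 0, 0], "yaw": 0},
])

```text
clock: 27.18
eef_pos: [439.1, 27.6, 46.9]
tcp_rot: [3.141, 0.009, -3.139]
contact_force: [13.0, -2.2, -3.7]
opening: 0.264
grasp_force: 108.2
```

```bash
python3 - <<'E'
from h import *
S=r.sense();print(S['eef_pos'],S['contact_force'],S['wrist_torque'])
t=r.grab_frame("top")[:,:,::-1];s=r.grab_frame("side")[:,:,::-1]
cv2.imwrite("pics/t7.png",t);cv2.imwrite("pics/s7.png",s)
for u in (275,286,300,310): 
    b=t[176:200,u,0].astype(float); i=np.argmax(b>100); print(u,176+i-1+(100-b[i-1])/(b[i]-b[i-1]))
E
```

```text
[439.13177711  27.64240643  46.87093259] [12.98259549 -2.17351315 -3.67768371] [-0.3305715  -2.25224995 -0.17117763]
275 189.32743362831857
286 189.44347826086957
300 189.4959349593496
310 189.54744525547446
```

carry_out([
  {"dp": [-1, 0, 0], "yaw": 0},
  {"dp": [-2, 0, 0], "yaw": 0},
  {"dp": [-3, 0, 0], "yaw": 0},
  {"dp": [-4, 0, 0], "yaw": 0},
  {"dp": [-5, 0, 0], "yaw": 0},
  {"dp": [-7, 0, 0], "yaw": 0},
  {"dp": [-9, 0, 0], "yaw": 0},
  {"dp": [-11, 0, 0], "yaw": 0},
  {"dp": [-12.5, 0, 0], "yaw": 0},
  {"dp": [-12.5, 0, 0], "yaw": 0},
])

```text
clock: 28.52
eef_pos: [447.0, 27.6, 45.6]
tcp_rot: [-3.142, -0.0, -3.139]
contact_force: [-0.1, 0.1, -1.5]
opening: 0.263
grasp_force: 108.5
```

```bash
python3 - <<'E'
from h import *
S=r.sense();print(S['eef_pos'],S['contact_force'],S['wrist_torque'])
t=r.grab_frame("top")[:,:,::-1];s=r.grab_frame("side")[:,:,::-1]
cv2.imwrite("pics/s8.png",s)
for u in (275,286,300,310): 
    b=t[176:200,u,0].astype(float); i=np.argmax(b>100); print(u,176+i-1+(100-b[i-1])/(b[i]-b[i-1]))
E
```

```text
[446.99626079  27.55162416  45.60741218] [-0.09131003  0.05934075 -1.45608027] [0.05964601 0.1083993  0.01235199]
275 189.36206896551724
286 189.47107438016528
300 189.52100840336135
310 189.49586776859505
```

carry_out([
  {"dp": [0, 0, -2], "yaw": 0},
  {"dp": [0, 0, -6], "yaw": 0},
  {"dp": [0, 0, -11], "yaw": 0},
  {"dp": [0, 0, -17], "yaw": 0},
  {"dp": [0, 0, -25], "yaw": 0},
  {"dp": [0, 0, -35], "yaw": 0},
  {"dp": [0, 0, -50], "yaw": 0},
  {"dp": [0, 0, -68], "yaw": 0},
  {"dp": [0, 0, -88], "yaw": 0},
  {"dp": [0, 0, -105], "yaw": 0},
  {"dp": [0, 0, -114.3], "yaw": 0},
  {"dp": [0, 0, -114.3], "yaw": 0},
])

```text
clock: 30.12
eef_pos: [447.5, 27.6, 160.8]
tcp_rot: [3.142, 0.002, -3.139]
contact_force: [0.8, -0.4, -1.9]
opening: 0.263
grasp_force: 108.5
```

```bash
python3 - <<'E'
from h import *
S=r.sense();print(S['eef_pos'],S['contact_force'],S['tcp_rot'])
print(dp([447,27.6,160],-3.1393,[526.2,-301.5,160]), np.degrees(-3.1393+2*np.pi-3.0532))
t=r.grab_frame("top")[:,:,::-1]
for u in (275,286,300,310): 
    b=t[176:200,u,0].astype(float); i=np.argmax(b>100); print(u,176+i-1+(100-b[i-1])/(b[i]-b[i-1]))
E
```

```text
[447.45359622  27.57864017 160.76984248] [ 0.83917753 -0.35272328 -1.85205251] [ 3.14151258e+00  1.58986028e-03 -3.13926349e+00]
[ -78.4 -329.3   -0. ] 5.195885365237721
275 189.42857142857142
286 189.48245614035088
300 189.58407079646017
310 189.5981308411215
```

carry_out([
  {"dp": [-3, -12, 0], "yaw": 0},
  {"dp": [-9, -38, 0], "yaw": 1},
  {"dp": [-17, -72, 0], "yaw": 2},
  {"dp": [-25, -107, 0], "yaw": 3},
  {"dp": [-34, -142, 0], "yaw": 4},
  {"dp": [-42, -177, 0], "yaw": 5},
  {"dp": [-50, -212, 0], "yaw": 5.2},
  {"dp": [-59, -247, 0], "yaw": 5.2},
  {"dp": [-67, -281, 0], "yaw": 5.2},
  {"dp": [-74, -310, 10], "yaw": 5.2},
  {"dp": [-77.5, -325, 30], "yaw": 5.2},
  {"dp": [-78.4, -329.3, 46], "yaw": 5.2},
])

```text
clock: 31.68
eef_pos: [525.5, -302.8, 112.2]
tcp_rot: [3.141, -0.001, 3.052]
contact_force: [0.6, 0.8, -2.4]
opening: 0.261
grasp_force: 108.4
```

carry_out([
  {"dp": [0, 0, 4], "yaw": 0},
  {"dp": [0, 0, 4], "yaw": 0},
  {"dp": [0, 0, 4], "yaw": 0},
])

```text
clock: 32.05
eef_pos: [526.6, -301.2, 110.7]
tcp_rot: [-3.141, 0.001, 3.054]
contact_force: [0.4, -0.2, -0.8]
opening: 0.266
grasp_force: 108.4
```

```bash
python3 - <<'E'
from h import *
S=r.sense();e=S['eef_pos'];print(e,S['contact_force'],S['tcp_rot'])
s=r.grab_frame("side")[:,:,::-1];t=r.grab_frame("top")[:,:,::-1]
a=cv2.resize(s[125:205,315:405],None,fx=5,fy=5,interpolation=cv2.INTER_CUBIC)
b=cv2.resize(t[195:305,400:460],(300,550),interpolation=cv2.INTER_CUBIC)
o=np.zeros((550,760,3),np.uint8);o[:,:300]=b;o[:400,305:755]=a
cv2.imwrite("pics/r1.png",o)
P=place([526.2,-301.5,-.0885],[[115,0,65],[115,0,15],[30,0,65]],e[2]-54)
print(proj("side",P), (proj("side",P)-[315,125]+.5)*5-.5+[305,0], (proj("top",P)-[400,195]+.5)*5-.5)
P=place([526.2,-301.5,-.0885],[[115,0,65],[115,0,15],[30,0,65]])
print((proj("side",P)-[315,155]+.5)*5-.5+[305,0])
E
```

```text
[ 526.58220857 -301.23720154  110.6834489 ] [ 0.36379223 -0.24630226 -0.79165817] [-3.14127097e+00  8.24726089e-04  3.05380522e+00]
[[323.11138167 149.51816342]
 [323.49376164 164.82426734]
 [352.4767809  153.38750681]] [[347.55690833 124.59081708]
 [349.46880818 201.1213367 ]
 [494.38390448 143.93753407]] [[233.15844105  45.08344741]
 [207.8237841   62.77701263]
 [218.03588476 240.18145173]]
[[349.71887093  61.1342998 ]
 [351.55021537 134.48811647]
 [493.43971448  81.06464159]]
```

View pics/r1.png

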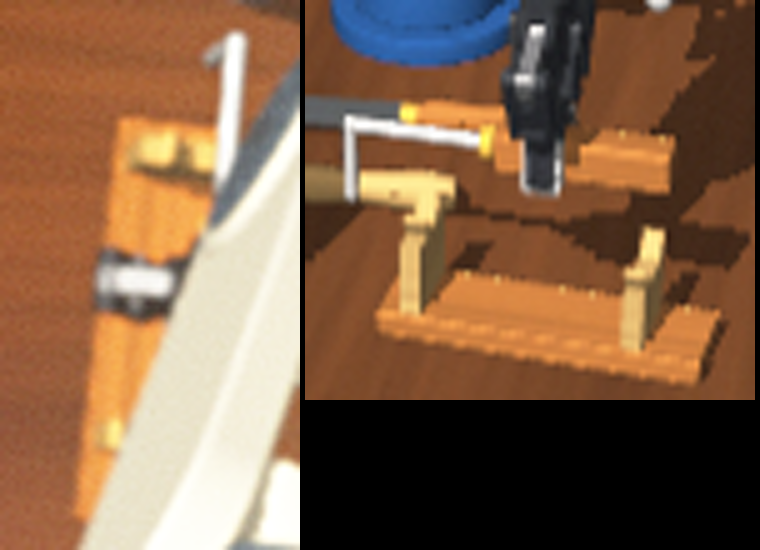

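The hook hangs just as when it was taken: bend (350,121) and ferrule (487,140), both with the same offsets from prediction as before. I lower it into the notches.

carry_out([
  {"dp": [0, 0, 8], "yaw": 0},
  {"dp": [0, 0, 18], "yaw": 0},
  {"dp": [0, 0, 28], "yaw": 0},
  {"dp": [0, 0, 36], "yaw": 0},
  {"dp": [0, 0, 42], "yaw": 0},
  {"dp": [0, 0, 46], "yaw": 0},
  {"dp": [0, 0, 49], "yaw": 0},
  {"dp": [0, 0, 51], "yaw": 0},
  {"dp": [0, 0, 52], "yaw": 0},
  {"dp": [0, 0, 52], "yaw": 0},
])

```text
clock: 33.4
eef_pos: [526.3, -301.6, 58.1]
tcp_rot: [-3.142, 0.0, 3.053]
contact_force: [-0.0, 0.9, -1.8]
opening: 0.263
grasp_force: 108.4
```

carry_out([
  {"dp": [0, 0, 1], "yaw": 0},
  {"dp": [0, 0, 2], "yaw": 0},
  {"dp": [0, 0, 2.6], "yaw": 0},
  {"dp": [0, 0, 2.6], "yaw": 0},
])

```text
clock: 33.9
eef_pos: [526.2, -301.4, 55.4]
tcp_rot: [3.141, -0.0, 3.053]
contact_force: [0.0, 1.3, -0.0]
opening: 0.263
grasp_force: 108.5
```

carry_out([
  {"dp": [0, 0, 0.4], "yaw": 0},
  {"dp": [0, 0, 0.8], "yaw": 0},
  {"dp": [0, 0, 0.8], "yaw": 0},
  {"dp": [0, 0, 0.8], "yaw": 0},
], grip_force=20)

```text
clock: 34.4
eef_pos: [526.3, -301.4, 54.9]
tcp_rot: [3.141, 0.0, 3.053]
contact_force: [-1.5, 3.8, 5.8]
opening: 0.268
grasp_force: 109.4
```

carry_out([
  {"dp": [0, 0, 0], "yaw": 0},
  {"dp": [0, 0, 0], "yaw": 0},
  {"dp": [0, 0, 0], "yaw": 0},
  {"dp": [0, 0, 0], "yaw": 0},
  {"dp": [0, 0, 0], "yaw": 0},
], fingers=0.3)

```text
clock: 35.02
eef_pos: [526.2, -301.6, 54.5]
tcp_rot: [-3.142, 0.0, 3.053]
contact_force: [0.5, -0.4, 0.2]
opening: 0.652
grasp_force: 0.0
```

```bash
python3 - <<'E'
from h import *
S=r.sense();print(S['eef_pos'],S['contact_force'],S['opening'])
s=r.grab_frame("side")[:,:,::-1];s0=cv2.imread("pics/g1.png")[:400,305:755]
a=cv2.resize(s[130:210,315:405],None,fx=5,fy=5,interpolation=cv2.INTER_CUBIC)
d=np.abs(a.astype(int)-s0).max(2); print([(k,d[y:y2,x:x2].mean().round(1)) for k,(y,y2,x,x2) in dict(rod=(165,270,35,190),handle=(190,260,275,370),bg=(300,400,0,100)).items()])
E
```

```text
[ 526.22997132 -301.59267863   54.54989734] [ 0.54422155 -0.43518391  0.18077576] 0.65190367066304
[('rod', np.float64(5.2)), ('handle', np.float64(12.6)), ('bg', np.float64(1.5))]
```

carry_out([
  {"dp": [0, 0, -4], "yaw": 0},
  {"dp": [0, 0, -12], "yaw": 0},
  {"dp": [0, 0, -25], "yaw": 0},
  {"dp": [0, 0, -45], "yaw": 0},
  {"dp": [0, 0, -75], "yaw": 0},
  {"dp": [0, 0, -110], "yaw": 0},
  {"dp": [0, 0, -150], "yaw": 0},
  {"dp": [40, 0, -180], "yaw": 0},
  {"dp": [80, 0, -200], "yaw": 0},
  {"dp": [120, -30, -200], "yaw": 0},
  {"dp": [150, -60, -200], "yaw": 0},
  {"dp": [160, -90, -200], "yaw": 0},
])

```text
clock: 36.58
eef_pos: [357.3, -377.6, 256.4]
tcp_rot: [-3.14, 0.001, 3.053]
contact_force: [0.8, 0.6, -0.6]
opening: 0.649
grasp_force: 0.0
```

carry_out([
  {"dp": [20, -40, 0], "yaw": 0},
  {"dp": [30, -80, 0], "yaw": 0},
  {"dp": [30, -90, 0], "yaw": 0},
  {"dp": [30, -90, 0], "yaw": 0},
])

```text
clock: 37.08
eef_pos: [321.1, -464.2, 255.3]
tcp_rot: [-3.141, 0.001, 3.052]
contact_force: [0.1, 0.6, 0.9]
opening: 0.65
grasp_force: 0.0
```

```bash
python3 - <<'E'
from h import *
S=r.sense();print(S['eef_pos'],S['contact_force'])
t=r.grab_frame("top")[:,:,::-1];s=r.grab_frame("side")[:,:,::-1]
t0=cv2.imread("pics/top0.png");s0=cv2.imread("pics/side0.png")
cv2.imwrite("pics/tf.png",t);cv2.imwrite("pics/sf.png",s)
for n,a,b in(("top",t,t0),("side",s,s0)):
    m=(np.abs(a.astype(int)-b).max(2)>45).astype(np.uint8)
    k,_,st,_=cv2.connectedComponentsWithStats(m,connectivity=8)
    print(n,[x.tolist() for x in st[1:] if x[4]>12])
    R=(slice(200,310),slice(400,460)) if n=="top" else (slice(155,210),slice(315,405))
    g=lambda i:cv2.cvtColor(i[R],cv2.COLOR_BGR2GRAY).astype(np.float32)
    print("rest area diff",np.abs(g(a)-g(b)).mean(),np.abs(g(a)-g(b)).max())
for u in (275,286,300,310): 
    b=t[176:200,u,0].astype(float); i=np.argmax(b>100); print(u,176+i-1+(100-b[i-1])/(b[i]-b[i-1]))
o=np.zeros((600,800,3),np.uint8)
o[:400,:280]=cv2.resize(t[160:260,257:327],(280,400),interpolation=cv2.INTER_CUBIC)
o[:440,285:525]=cv2.resize(t[200:310,400:460],(240,440),interpolation=cv2.INTER_CUBIC)
o[:400,530:800]=cv2.resize(s[225:325,265:332],(270,400),interpolation=cv2.INTER_CUBIC)
cv2.imwrite("pics/fin.png",o)
E
```

```text
[ 321.0568576  -464.19160473  255.27378607] [0.1140367  0.59743272 0.9291389 ]
top [[260, 111, 62, 61, 2915], [267, 189, 49, 64, 2530], [320, 197, 9, 44, 233], [436, 230, 2, 9, 13], [618, 335, 22, 16, 184], [343, 349, 297, 131, 13801], [603, 351, 27, 15, 259], [610, 380, 8, 7, 20], [120, 430, 203, 50, 4220], [0, 445, 12, 23, 176], [335, 448, 5, 4, 16], [315, 451, 9, 25, 89], [263, 476, 4, 4, 13]]
rest area diff 6.503788 70.0
side [[437, 0, 34, 96, 1770], [467, 0, 6, 11, 32], [502, 0, 138, 480, 40912], [456, 81, 26, 34, 418], [462, 127, 7, 7, 32], [637, 188, 3, 10, 17], [198, 231, 71, 43, 1800], [276, 234, 66, 40, 1652], [609, 305, 6, 4, 17]]
rest area diff 2.3456566 62.0
275 189.27522935779817
286 189.41176470588235
300 189.5234375
310 189.47761194029852
```

```bash
python3 - <<'E'
from h import *
G=lambda f:cv2.cvtColor(cv2.imread(f"pics/{f}.png"),cv2.COLOR_BGR2GRAY).astype(np.float32)
def sh(a,b,x,y,w,h):
    T=G(a)[y:y+h,x:x+w]; S=G(b)[y-3:y+h+3,x-3:x+w+3]
    U=lambda i:cv2.resize(i,None,fx=5,fy=5,interpolation=cv2.INTER_CUBIC)
    m=cv2.matchTemplate(U(S),U(T),cv2.TM_CCOEFF_NORMED);_,v,_,p=cv2.minMaxLoc(m);return round(v,3),[p[0]/5-3,p[1]/5-3]
print("side rod",sh("side0","sf",322,164,12,20),"side handle end",sh("side0","sf",372,167,20,14),"side ferrule",sh("side0","sf",345,164,15,12))
print("top bend",sh("top0","tf",434,204,12,14),"top ferrule",sh("top0","tf",430,236,14,10),"top handle end",sh("top0","tf",424,280,20,14))
print("pan wall side edge / scales in pan colours")
hsv=cv2.cvtColor(cv2.imread("pics/tf.png")[185:245,265:320],cv2.COLOR_BGR2HSV)
for k,lo,hi in(("orange/brown",(8,150,120),(18,255,255)),("pale",(18,80,180),(28,180,255))):
    m=cv2.inRange(hsv,lo,hi);n,_,st,c=cv2.connectedComponentsWithStats(m);print(k,[(x.tolist(),) for x in st[1:] if x[4]>60])
S=r.sense()
# pan rim fit check: wall flatness from side: left near-side rim edge predicted
print(proj("side",place([581,28,.0028],[[100,50,36],[0,50,36],[100,-50,36],[0,-50,36]])))
print(sh("side0","sf",0+205,240,60,30))
e=cv2.imread("pics/sf.png")
for u in (282,290,298,306): 
    b=e[250:285,u].astype(int); print(u,b.min(1).tolist())
E
```

```text
side rod (0.99, [0.0, 0.0]) side handle end (0.97, [0.20000000000000018, -0.3999999999999999]) side ferrule (0.986, [0.20000000000000018, -0.20000000000000018])
top bend (0.994, [0.20000000000000018, 0.0]) top ferrule (0.992, [0.6000000000000001, 0.0]) top handle end (0.942, [0.6000000000000001, 0.20000000000000018])
pan wall side edge / scales in pan colours
orange/brown [([32, 12, 10, 33, 261],)]
pale [([12, 12, 12, 34, 307],)]
[[275.20439274 260.5665937 ]
 [316.13602592 265.24463087]
 [285.4633889  235.01168136]
 [324.3151411  239.17372002]]
(-0.099, [3.0, -1.6])
282 [102, 80, 78, 80, 79, 80, 81, 81, 81, 81, 145, 240, 231, 192, 200, 199, 200, 200, 186, 129, 73, 74, 73, 72, 73, 72, 73, 75, 72, 73, 72, 78, 44, 44, 44]
290 [66, 61, 61, 70, 66, 102, 176, 202, 169, 124, 112, 204, 247, 227, 189, 201, 201, 202, 201, 175, 110, 73, 74, 73, 72, 71, 73, 73, 72, 71, 73, 74, 78, 42, 42]
298 [66, 65, 61, 62, 70, 68, 99, 173, 200, 168, 122, 109, 198, 245, 225, 192, 206, 203, 204, 204, 176, 110, 73, 72, 75, 73, 73, 72, 70, 71, 72, 72, 74, 80, 45]
306 [62, 60, 63, 62, 59, 71, 66, 69, 167, 201, 168, 122, 110, 189, 244, 211, 176, 206, 205, 203, 202, 175, 109, 73, 73, 75, 75, 74, 71, 71, 72, 72, 73, 72, 78]
```

```bash
python3 -c "
from rig import r
print(r.sign_off())"
```

```text
the job is handed in; nothing more can be done
None
```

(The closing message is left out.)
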